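# Load the marking machine and lock its carriage

### The arm

A 6-joint arm with a two-finger parallel gripper is mounted at the origin on the work surface. World frame = base frame: x ahead of the robot, y to its left, z up, the work surface at z = 0. Lengths are in m, angles in degrees, forces in N, time in s.
With the tool pointing down it reaches from about 0.3 to 0.875 m from the base axis. Payload 6.4 kg.
Tool frame: the origin (TCP) lies on the centre line of the jaws, within the pads' length; the fingertips stand 17 mm ahead of it and the grasp point (between the pads) lies 2 mm behind it; z points along the fingers, y is the line along which they close (so a half turn about z gives the same grasp; the last joint's range is limited). The gripper opens to 85 mm and grips with 20 to 120 N. Pads are 22 mm wide; open, the fingers measure 114 mm over their backs; the gripper's body (76 mm by 85 mm) begins 54 mm behind the grasp point. The pads swing forward as they close: fully open they stand 13 mm farther back than shut.
Start: joints at [53.268, 10.359, 92.074, -0, 77.567, -11.82], TCP at [0.242, 0.522, 0.248] pointing down, gripper open.
Joint ranges: [-171.53, 171.53], [-51.25, 118.39], [17.06, 147.69], [-65.23, 245.23], [0, 150.52], [-178.68, 178.68]. Speed limits (degrees/s): [147.25, 147.25, 172.46, 180, 180, 180].

### API

Orientations are given as [roll, pitch, yaw] about the fixed x, y, z axes, in that order (R = Rz(yaw) Ry(pitch) Rx(roll)).
In Python, from rig import r gives the robot as it stands.
- The arm moves only by the shell command python3 -m inch 'ROWS' [OPENING] [FORCE]. ROWS is JSON, a list of rows, each an object with "slide": the shift along the tool's x, y, z normalised to -1 to 1, where 1 is 0.5 m, a list of three; "roll": the turn about the tool's z normalised to -1 to 1, where 1 is 60 degrees. In form: [{"slide": [dx, dy, dz], "roll": roll}, ...]. A call has 1 to 10 rows; each row is the pose to reach, as a shift and turn from the pose commanded when the call began, along the tool's axes at that moment; what a row does not reach only later rows make up. A row lasts 1/12 s, in which the tool goes at most 41.7 mm and 7.16 degrees, less where a joint would pass 70% of its speed; a pose out of reach is approached as far as the arm can. A call with a number of a shift or a turn outside -1 to 1 is refused whole. A call with a gripper value outside its range is refused whole. OPENING is the opening, from -1 (shut) to 1 (fully open), set as the call begins (- or left out, the last holds). The fingers move at their own pace and stop on an object; FORCE is the grip in N (left out, the last holds). Time passes only in rows, so rows that repeat a pose let the fingers close. It gives the time, the measured TCP pose, the force, the opening and the grip force at its end, in the units of the state.
- r.state(): the state, without advancing time (a new reading comes with each control period).
- r.camera(name): name is "scene" or "top" or "wrist"; returns a dict with "color" (480x640x3 uint8, red, green, blue), "vertical_fov" (degrees; the focal length in pixels is half the picture's height over the tangent of half this angle, whatever the lens; pixels are square), "cx", "cy" (the principal point, pixels), "k1" (the pictures are not rectified: a ray, as slopes to the right and down, at radius r is drawn at 1 + k1 r^2 times it, then the intrinsics apply), "pose" (4x4, takes a point from camera to world coordinates). Camera axes: x right, y down, z forward; pixel columns grow to the right and rows downward; lengths in m; the calibration is good to about 2 mm. A picture is of the moment at which its call begins. There is no depth.
- r.sign_off(): hands the job in; it is judged then, once.
The state is a dict: "t": time; "q": joint angles; "qvel": joint speeds; "joint_efforts": joint torques, N m; "position": TCP position; "tool_rot": TCP orientation; "wrist_force": force on the tool from outside, world axes, zero at the start; "moment": the same for the moment, N m; "width": finger opening in m; "grip_force": force on a finger pad.
Only numpy, scipy, OpenCV 4.12 (cv2) and the standard library are available. Lean on these libraries where they do the work, as an engineer would, in place of code of your own. Each camera call takes 0.05 s, during which the arm holds its last target. There are 200 camera calls.

### The job

Load the bench marking machine: swing the cam lever fully to free the carriage, pull the carriage out to its loading stop, and press every orange-and-white connector block on the bench fully home, flush, into a recess of its own (any recess, lengthwise along the slide). With all blocks loaded, slide the carriage back under the hood until it is fully home and swing the cam lever fully back to lock it. Leave the other things on the bench where they are.

Things in the scene. Friction and masses are not known exactly. Their poses are not given: they have to be found in the camera images.
- machine: Bench marking machine, fixed: grey bed 150 mm wide (x from -75 to 75), y from -320 to 110 mm, 12 mm high; its carriage slides along y. Origin at bench level under the carriage's centre at home; z up, +y into the blue hood. Hood: y -55 to 95 mm, roof z 67 to 79 mm, inner cheeks at x +-64 mm; on it a grey head, y -3 to 93 mm, up to z 184 mm.
- carriage (a joint): Slide of the aluminium carriage, m: 0 = home under the hood, 0.17 = fully out (-y of machine) at the loading stop; stops at both ends, friction 2.5 N, stays put. Plate 100 (x) by 120 mm (y), top 44 mm above the bench, four recesses, and a 75 mm apron at its -y end. While locked, a brass bolt sits in a notch of its side and holds it.
- handle (a point): Centre of the black upright handle on the carriage's apron, 70 mm above the bench: a block 44 mm along the machine's x, 12 mm thick along y, rising from the apron's top (z 44 mm) to z 88 mm; moves with the carriage. At home it stands 60 mm outside the hood's mouth.
- cam_lever (a joint): Cam lever, rad, turning in the level plane: 0 = locked (arm along the machine's -y, parallel to the slide), 1.57 = free (arm along its -x), clockwise from above as it is freed, with a stop at each end. About 3 N at the knob moves it; it stays where left. Its bolt enters the notch only with the carriage within about 2 mm of home.
- lever_knob (a point): Middle of the red upright knob at the end of the cam lever, 72 mm above the bench: a cylinder 20 mm across, from z 42 to z 84 mm, 65 mm from the pivot; moves with the lever.
- lever_pivot (a point): Pivot axis of the cam lever, at the knob's middle height (72 mm above the bench; the hub itself ends at z 48 mm, with a small steel cam on it up to z 60 mm); at x -85, y -100 mm of the machine.
- pocket0 (a point): Centre of the floor of a recess in the carriage (at x -26, y -29 mm from the carriage centre), 30 mm above the bench, 14 mm below the plate's top; the recess is 33 mm along its x, 47 mm along its y; axes parallel to the machine's; moves with the carriage.
- pocket1 (a point): Centre of the floor of a recess in the carriage (at x 26, y -29 mm from the carriage centre), 30 mm above the bench, 14 mm below the plate's top; the recess is 33 mm along its x, 47 mm along its y; axes parallel to the machine's; moves with the carriage.
- pocket2 (a point): Centre of the floor of a recess in the carriage (at x -26, y 29 mm from the carriage centre), 30 mm above the bench, 14 mm below the plate's top; the recess is 33 mm along its x, 47 mm along its y; axes parallel to the machine's; moves with the carriage.
- pocket3 (a point): Centre of the floor of a recess in the carriage (at x 26, y 29 mm from the carriage centre), 30 mm above the bench, 14 mm below the plate's top; the recess is 33 mm along its x, 47 mm along its y; axes parallel to the machine's; moves with the carriage.
- carriage_mid (a point): Centre of the carriage plate, between the four recesses, at the height of the recess floors (30 mm above the bench); axes parallel to the machine's; moves with the carriage. Nothing but the four recess floors lies at this height, so a block whose underside is level with it sits in a recess.
- block0: Connector block, about 60 g (may be absent): orange base 44 x 30 x 14 mm, white tower 36 x 16 mm on its middle, 30 mm high in all. Origin: centre of its underside, x along its length, z up. Its base fits a recess, length along the machine's y, either way round, 1.5 mm play each side; home, the base is flush with the plate and the tower stands 16 mm above.
- block1: Connector block, about 60 g (may be absent): orange base 44 x 30 x 14 mm, white tower 36 x 16 mm on its middle, 30 mm high in all. Origin: centre of its underside, x along its length, z up. Its base fits a recess, length along the machine's y, either way round, 1.5 mm play each side; home, the base is flush with the plate and the tower stands 16 mm above.
- block2: Connector block, about 60 g (may be absent): orange base 44 x 30 x 14 mm, white tower 36 x 16 mm on its middle, 30 mm high in all. Origin: centre of its underside, x along its length, z up. Its base fits a recess, length along the machine's y, either way round, 1.5 mm play each side; home, the base is flush with the plate and the tower stands 16 mm above.
- block3: Connector block, about 60 g (may be absent): orange base 44 x 30 x 14 mm, white tower 36 x 16 mm on its middle, 30 mm high in all. Origin: centre of its underside, x along its length, z up. Its base fits a recess, length along the machine's y, either way round, 1.5 mm play each side; home, the base is flush with the plate and the tower stands 16 mm above.
- spray_can: Bystander: a standing spray can with a red label and black cap, 56 mm across, 150 mm tall; to be left alone.
- jar: Bystander: an open white plastic cup, 64 mm across, 60 mm tall; to be left alone.
- screwdriver: Bystander: a lying screwdriver with a red handle; to be left alone.
- wrench: Bystander: a lying steel wrench; to be left alone.
- oil: Bystander: a standing yellow bottle, 48 mm across, 110 mm tall; to be left alone.
- bit_holder: Bystander: a wooden bit holder block, 50 x 90 x 20 mm, with steel bits standing in it; to be left alone.
Not all that is in view belongs to the job. Leave any black or pink look-alike of the block3 alone.

How it is judged (in metres and radians):
On the way, in this order (a step that is already met when the one before it is completed fails the run):
1. the cam lever is swung free while the carriage is home (value of joint cam_lever above 1.3 rad and value of joint carriage below 0.02 m), for 0.1 s.
2. the carriage is drawn out to its loading stop (value of joint carriage above 0.163 m), for 0.1 s.
3. every block present is pressed home in a recess and let go, with the carriage out (horizontal distance between each of block0, block1, block2, block3 and carriage_mid below 0.05 m and z of block0 in the frame of carriage_mid between -0.003 and 0.0025 m and angle between each of block0, block1, block2, block3's own z axis and vertical below 0.08 rad and contact force between the fingers and block0 below 0.3 N and z of block1 in the frame of carriage_mid between -0.003 and 0.0025 m and contact force between the fingers and block1 below 0.3 N and z of block2 in the frame of carriage_mid between -0.003 and 0.0025 m and contact force between the fingers and block2 below 0.3 N and z of block3 in the frame of carriage_mid between -0.003 and 0.0025 m and contact force between the fingers and block3 below 0.3 N and value of joint carriage above 0.14 m), for 0.2 s.
4. the loaded carriage is slid fully home under the hood (horizontal distance between each of block0, block1, block2, block3 and carriage_mid below 0.05 m and z of block0 in the frame of carriage_mid between -0.003 and 0.0025 m and angle between each of block0, block1, block2, block3's own z axis and vertical below 0.08 rad and contact force between the fingers and block0 below 0.3 N and z of block1 in the frame of carriage_mid between -0.003 and 0.0025 m and contact force between the fingers and block1 below 0.3 N and z of block2 in the frame of carriage_mid between -0.003 and 0.0025 m and contact force between the fingers and block2 below 0.3 N and z of block3 in the frame of carriage_mid between -0.003 and 0.0025 m and contact force between the fingers and block3 below 0.3 N and value of joint carriage below 0.004 m), for 0.2 s.
5. the cam lever is swung back to lock it (value of joint cam_lever below 0.15 rad and value of joint carriage below 0.004 m), for 0.2 s.
At the end, for the whole second after the job is handed in: Every block present lies in a recess of its own (underside within 2.5 mm of the recess floor, upright within 0.08 rad), at rest and let go; the carriage is within 4 mm of home and the cam lever within 0.15 rad of locked (all of step 5 and horizontal distance between each of block0, block1, block2, block3 and carriage_mid below 0.05 m and z of block0 in the frame of carriage_mid between -0.003 and 0.0025 m and angle between each of block0, block1, block2, block3's own z axis and vertical below 0.08 rad and contact force between the fingers and block0 below 0.3 N and z of block1 in the frame of carriage_mid between -0.003 and 0.0025 m and contact force between the fingers and block1 below 0.3 N and z of block2 in the frame of carriage_mid between -0.003 and 0.0025 m and contact force between the fingers and block2 below 0.3 N and z of block3 in the frame of carriage_mid between -0.003 and 0.0025 m and contact force between the fingers and block3 below 0.3 N and linear speed of each of block0, block1, block2, block3 below 0.02 m/s); the robot touches nothing.
It fails at once if a bystander is shifted by more than 5 cm (distance of any of spray_can, jar, screwdriver, wrench, oil, bit_holder from where it was at the start of the episode above 0.05 m).
It fails at once if the spray can, the cup or the yellow bottle is knocked over (angle between any of spray_can, jar, oil's own z axis and vertical above 0.6 rad).
Of block0, block1, block2, block3 only 2 to 4 are there at a start; the rules pass over those that are not, and their reading is None.
At some moment in a run one of block0, block1, block2, block3 may be knocked a few centimetres aside while the robot is not near it.
Once in a run the grip may slacken for a moment while it holds something.
It also fails if it takes over 210 s, if anything falls off the work surface, if the arm or the gripper's body presses on something with over 40 N, if the wrist force passes 120 N, or if a joint passes its speed limit or range.

## Working session

There is one attempt and no reset: what is moved stays moved. The work goes in short steps, Python scripts to look and compute and a shell command to move; the robot and the scene stay as the last step left them, time stands still between calls to the robot, and variables do not carry over. Pictures are saved under pics/ and viewed, at most 14 in all, crops included, and the job is handed in when it is done.

```bash
ls; mkdir -p pics; cat > h.py <<'E'
import numpy as np, cv2
from rig import r
def snap(name,fn=None):
    c=r.camera(name)
    if fn: cv2.imwrite(fn,c["color"][:,:,::-1])
    return c
def K(c):
    f=240/np.tan(np.radians(c["vertical_fov"])/2); return f
def px2w(c,u,v,z):
    f=K(c); d=np.array([(u-c["cx"])/f,(v-c["cy"])/f]); p=d.copy()
    for _ in range(20): p=d/(1+c["k1"]*(p@p))
    T=np.array(c["pose"]); ray=T[:3,:3]@np.array([p[0],p[1],1]); o=T[:3,3]
    return o+ray*(z-o[2])/ray[2]
def w2px(c,P):
    T=np.array(c["pose"]); q=T[:3,:3].T@(np.array(P)-T[:3,3]); p=q[:2]/q[2]
    p=p*(1+c["k1"]*(p@p)); f=K(c); return p*f+[c["cx"],c["cy"]]
E
python3 - <<'E'
from h import *
for n in("top","scene"):
    c=snap(n,f"pics/{n}0.png"); print(n,c["vertical_fov"],c["cx"],c["cy"],c["k1"],np.round(c["pose"],3).tolist())
print(r.state())
E
```

```text
pics
top 43.09371693441634 331.08891427077043 232.13130541346516 -0.14123856745189997 [[0.011, -0.991, 0.135, 0.278], [-1.0, -0.01, 0.009, -0.011], [-0.007, -0.135, -0.991, 1.741], [0.0, 0.0, 0.0, 1.0]]
scene 51.31832895626667 319.0788883154909 237.19203648020522 -0.0830345679671399 [[0.811, 0.365, -0.456, 1.098], [0.584, -0.503, 0.637, -0.844], [0.003, -0.783, -0.622, 0.867], [0.0, 0.0, 0.0, 1.0]]
{'t': 0.1, 'q': array([ 5.32681513e+01,  1.03993499e+01,  9.21259389e+01,  1.80876252e-04,
        7.75663433e+01, -1.18208819e+01]), 'qvel': array([-0.02069831, -0.02510048, -0.18667104, -0.0160292 , -0.0503571 ,
       -0.07003753]), 'joint_efforts': array([ 2.90883472e-04, -4.45884168e+01, -3.52235663e+01, -3.57043536e-04,
        4.24791273e-03, -7.13246345e-05]), 'position': array([0.24190142, 0.52112767, 0.24745729]), 'tool_rot': array([-1.79910347e+02, -1.89439233e-02,  1.55088979e+02]), 'wrist_force': array([-0.07463392,  0.59565625,  0.05131301]), 'moment': array([0.02719041, 0.02698757, 0.02552758]), 'grip_force': 0.0, 'width': 0.08542710075846523}
```

View pics/top0.png

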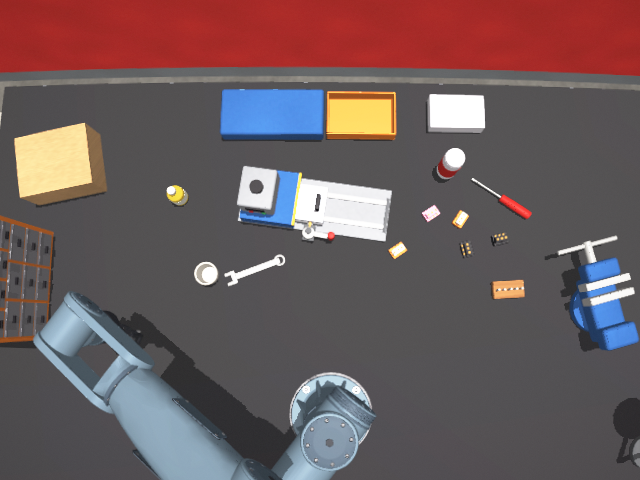

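View pics/scene0.png

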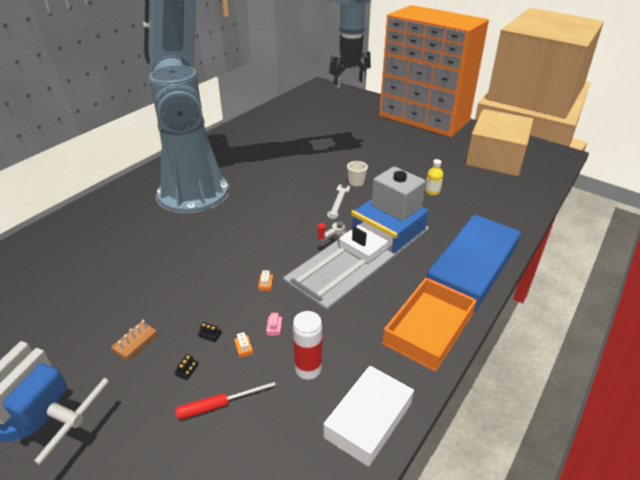

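The top view shows the machine with its hood at (270,197) and its slide running right to (388,214). The lever knob is at (331,236). The candidates are orange/white at (398,250) and (461,219), pink at (431,213), and black at (466,249) and (500,239). Only the two orange-and-white ones fit the description. I'll confirm that in an enlarged crop.

```bash
python3 - <<'E'
from h import *
im=cv2.imread("pics/top0.png")
cv2.imwrite("pics/crop1.png",cv2.resize(im[150:275,225:525],None,fx=2.66,fy=2.66,interpolation=cv2.INTER_CUBIC))
c=snap("top")
for n,u,v,z in[("b1",398,250,.03),("b2",461,219,.03),("bedA",391,188,.012),("bedB",385,240,.012),("knob",331,236,.084),("handle",318,203,.088),("bedC",240,221,.012)]:
    print(n,np.round(px2w(c,u,v,z),4))
# orange masks
hsv=cv2.cvtColor(im,cv2.COLOR_BGR2HSV)
m=cv2.inRange(hsv,(5,130,120),(22,255,255))
n,l,s,ce=cv2.connectedComponentsWithStats(m)
for i in range(1,n):
    if 15<s[i,4]<400: print(s[i],ce[i].round(1),np.round(px2w(c,*ce[i],.014),3))
E
```

```text
b1 [ 0.4615 -0.1867  0.03  ]
b2 [ 0.5524 -0.3683  0.03  ]
bedA [ 0.6442 -0.169   0.012 ]
bedB [ 0.4919 -0.1513  0.012 ]
knob [0.4926 0.0031 0.084 ]
handle [0.5837 0.04   0.088 ]
bedC [0.5429 0.2672 0.012 ]
[452 210  17  19  58] [458.3 220.7] [ 0.55  -0.363  0.014]
[  0 215  54  72 390] [ 28.9 240.1] [0.48  0.906 0.014]
[388 242  14  17  41] [393.6 250.8] [ 0.461 -0.176  0.014]
[  0 248   9   5  27] [  4.2 249.7] [0.45  0.984 0.014]
[  0 277   7   8  26] [  3.6 279.5] [0.36  0.98  0.014]
[  5 291  45  30 152] [ 30.3 301.4] [0.298 0.888 0.014]
[  0 308   5  10  22] [  2.6 310.6] [0.268 0.976 0.014]
[  0 333  34  10 158] [ 15.4 338.6] [0.187 0.93  0.014]
```

View pics/crop1.png

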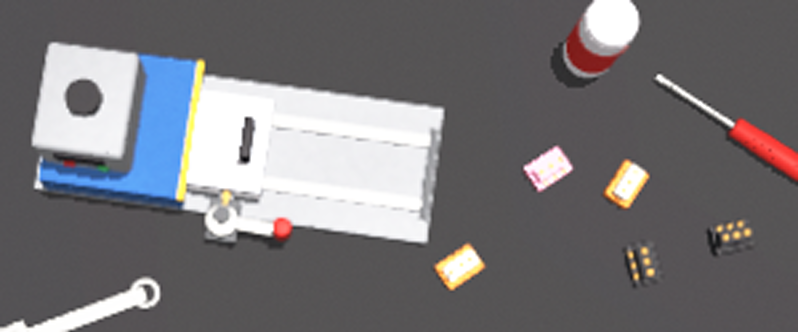

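Crop: orange/white blocks at (460,266) and (627,183), i.e. two blocks. The pink (548,168) and black (643,264), (730,237) are look-alikes. Next, a move calculator and a wrist-camera look.

```bash
cat >> h.py <<'E'
def plan(x,y,z,yaw=None):
    s=r.state(); p=s["position"]; w=np.radians(s["tool_rot"][2])
    R=np.array([[np.cos(w),np.sin(w),0],[np.sin(w),-np.cos(w),0],[0,0,-1]])
    d=R.T@(np.array([x,y,z])-p)/0.5
    dy=0 if yaw is None else (s["tool_rot"][2]-yaw+90)%180-90
    print("slide",np.round(d,4),"roll",round(dy/60,3),"rows",round(max(np.linalg.norm(d)*.5/.0417,abs(dy)/7.16),1),"t",round(s["t"],1))
E
python3 -m inch '[{"slide":[-0.474,-0.409,-0.2],"roll":0.6},{"slide":[-0.474,-0.409,-0.2],"roll":0.6},{"slide":[-0.474,-0.409,-0.2],"roll":0.6},{"slide":[-0.474,-0.409,-0.2],"roll":0.6},{"slide":[-0.474,-0.409,-0.2],"roll":0.6},{"slide":[-0.474,-0.409,-0.2],"roll":0.6},{"slide":[-0.474,-0.409,-0.2],"roll":0.6},{"slide":[-0.474,-0.409,-0.2],"roll":0.6},{"slide":[-0.474,-0.409,-0.2],"roll":0.6},{"slide":[-0.474,-0.409,-0.2],"roll":0.6}]'
python3 -c "
from h import *
plan(.5,-.05,.35,83.4)"
```

```text
t: 0.98
position: [0.3721, 0.2347, 0.3489]
tool_rot: [179.9, 0.0, 118.8]
wrist_force: [-0.0, 0.2, -0.0]
width: 0.0854
grip_force: 0.0
slide [-0.6222 -0.0504 -0.0021] roll 0.591 rows 7.5 t 1.0
```

```bash

python3 -m inch '[{"slide":[-0.62,-0.05,0],"roll":0.59},{"slide":[-0.62,-0.05,0],"roll":0.59},{"slide":[-0.62,-0.05,0],"roll":0.59},{"slide":[-0.62,-0.05,0],"roll":0.59},{"slide":[-0.62,-0.05,0],"roll":0.59},{"slide":[-0.62,-0.05,0],"roll":0.59},{"slide":[-0.62,-0.05,0],"roll":0.59},{"slide":[-0.62,-0.05,0],"roll":0.59},{"slide":[-0.62,-0.05,0],"roll":0.59},{"slide":[-0.62,-0.05,0],"roll":0.59}]' 0
python3 -c "
from h import *
c=snap('wrist','pics/w1.png'); np.save('w1.npy',c,allow_pickle=True); print(c['vertical_fov'],c['cx'],c['cy'],c['k1'],np.round(c['pose'],3).tolist())
print(r.state()['position'],r.state()['tool_rot'])"
```

```text
t: 1.82
position: [0.4998, -0.0463, 0.347]
tool_rot: [-179.9, -0.1, 83.7]
wrist_force: [-0.2, -0.3, 0.3]
width: 0.0425
grip_force: 0.0
71.84571692895597 318.4347891327311 240.9740809390362 0.01984035331523343 [[0.994, -0.105, -0.036, 0.509], [-0.111, -0.947, -0.302, 0.032], [-0.003, 0.304, -0.953, 0.473], [0.0, 0.0, 0.0, 1.0]]
[ 0.49955741 -0.04550575  0.34734953] [-1.79887070e+02 -6.73210730e-02  8.37331793e+01]
```

View pics/w1.png

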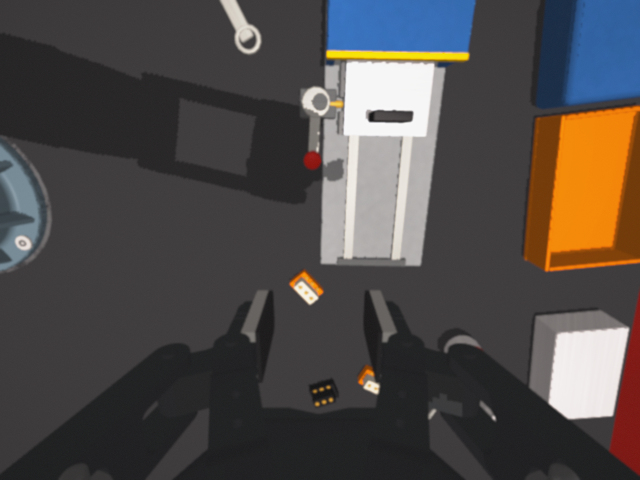

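The wrist view shows the knob at (312,160), the handle at (390,116), the bed end at (321..421,265), a block at (306,288) and the second block partly hidden at (370,381). I'll fit the machine's pose.

```bash
python3 - <<'E'
from h import *
from scipy.optimize import least_squares
w=np.load('w1.npy',allow_pickle=True).item(); t=snap('top')
obs=[(w,(-75,-320,12),(321,264.5)),(w,(75,-320,12),(421.5,265)),(w,(-85,-165,84),(312.5,157)),(w,(0,-115,88),(391,112)),
(t,(75,-320,12),(391.5,190.2)),(t,(-75,-320,12),(385.5,241)),(t,(-85,-165,84),(331.3,235.6))]
def P(p,m):
    c,s=np.cos(p[2]),np.sin(p[2]); return np.array([p[0]+c*m[0]/1e3-s*m[1]/1e3,p[1]+s*m[0]/1e3+c*m[1]/1e3,m[2]/1e3])
f=lambda p:np.concatenate([(w2px(c,P(p,m))-u)/(1 if c is w else .8) for c,m,u in obs])
s=least_squares(f,[.6,.158,-.115]); print(s.x,np.degrees(s.x[2])); print(f(s.x).reshape(-1,2).round(1))
s2=least_squares(lambda p:f(p)[:8],[.6,.158,-.115]); print(s2.x); print(s2.fun.reshape(-1,2).round(1))
# edge-based: knob red centroid, block orange/white masks in wrist
im=cv2.imread('pics/w1.png'); hsv=cv2.cvtColor(im,cv2.COLOR_BGR2HSV)
red=cv2.inRange(hsv,(0,150,80),(4,255,255))|cv2.inRange(hsv,(174,150,80),(180,255,255))
n,l,st,ce=cv2.connectedComponentsWithStats(red)
print([(st[i].tolist(),ce[i].round(1)) for i in range(1,n) if 20<st[i,4]<1500])
cv2.imwrite('pics/crop2.png',cv2.resize(im[40:310,270:450],None,fx=3.3/1.5,fy=3.3/1.5,interpolation=cv2.INTER_CUBIC))
E
```

```text
[ 0.60232781  0.15948112 -0.11772888] -6.745367680796581
[[-1.  -1.3]
 [-0.8 -1. ]
 [-0.1  2.8]
 [ 0.   0.9]
 [-1.4 -0.6]
 [-1.4 -0.5]
 [-1.5 -2.2]]
[ 0.60293548  0.16019102 -0.11800035]
[[-0.7 -1.8]
 [-0.4 -1.5]
 [ 0.3  2.1]
 [ 0.5  0.2]]
[([304, 152, 17, 18, 250], array([311.9, 160.2]))]
```

View pics/crop2.png

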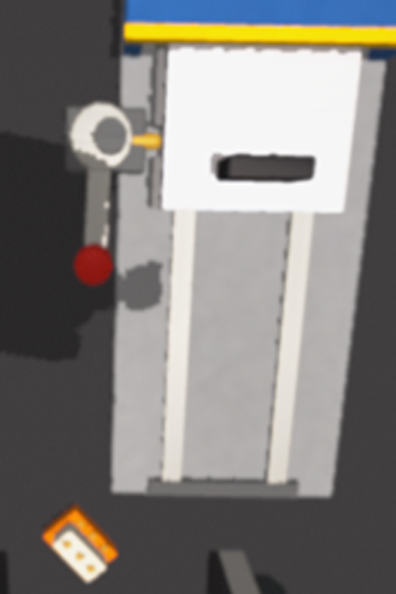

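Crop 2 (scale 2.2) shows the knob top centred at about (93,265), the handle top at about (268,168) and the bed corners at (112,493) and (331,497).

```bash
cat >> h.py <<'E'
def P(p,m):
    c,s=np.cos(p[2]),np.sin(p[2]); return np.array([p[0]+c*m[0]/1e3-s*m[1]/1e3,p[1]+s*m[0]/1e3+c*m[1]/1e3,m[2]/1e3])
E
python3 - <<'E'
from h import *
from scipy.optimize import least_squares
w=np.load('w1.npy',allow_pickle=True).item(); t=snap('top')
obs=[(w,(-75,-320,12),(320.9,264.1)),(w,(75,-320,12),(420.5,265.9)),(w,(-85,-165,84),(312.3,160)),(w,(0,-115,88),(391.8,116.4)),
(t,(75,-320,12),(391.5,190.2)),(t,(-75,-320,12),(385.5,241)),(t,(-85,-165,84),(331.3,235.6))]
f=lambda p:np.concatenate([(w2px(c,P(p,m))-u) for c,m,u in obs])
s=least_squares(lambda p:f(p)[:8],[.6,.158,-.115]); print(s.x,np.degrees(s.x[2])); print(f(s.x).reshape(-1,2).round(1))
for n,m in [('knob',(-85,-165,72)),('pivot',(-85,-100,72)),('knobfree',(-150,-100,72)),('handle',(0,-115,70)),('hout',(0,-285,70)),('p0',(-26,-199,30)),('p1',(26,-199,30)),('p2',(-26,-141,30)),('p3',(26,-141,30))]: print(n,P(s.x,m).round(4))
print('px knob', px2w(w,312.3,160,.084), 'handle',px2w(w,391.8,116.4,.088))
E
```

```text
[ 0.60390192  0.15702632 -0.12418278] -7.115149098300486
[[-1.1  0.2]
 [-0.1 -0.2]
 [ 0.8  1.4]
 [ 0.1 -1.2]
 [-0.2 -0.3]
 [-0.5 -0.3]
 [-0.6 -2. ]]
knob [0.4991 0.0038 0.072 ]
pivot [0.5072 0.0683 0.072 ]
knobfree [0.4427 0.0764 0.072 ]
handle [0.5897 0.0429 0.07  ]
hout [ 0.5686 -0.1258  0.07  ]
p0 [ 0.5535 -0.0372  0.03  ]
p1 [ 0.6051 -0.0437  0.03  ]
p2 [0.5606 0.0203 0.03  ]
p3 [0.6122 0.0139 0.03  ]
px knob [0.49836608 0.00544392 0.084     ] handle [0.5895284  0.04167954 0.088     ]
```

```bash
python3 -c "
from h import *
plan(.499,.0045,.14,82.9)"
```

```text
slide [ 0.0983 -0.0116  0.4159] roll 0.015 rows 5.1 t 2.0
```

```bash
python3 -m inch '[{"slide":[0.098,-0.012,0.416],"roll":0.015},{"slide":[0.098,-0.012,0.416],"roll":0.015},{"slide":[0.098,-0.012,0.416],"roll":0.015},{"slide":[0.098,-0.012,0.416],"roll":0.015},{"slide":[0.098,-0.012,0.416],"roll":0.015},{"slide":[0.098,-0.012,0.416],"roll":0.015},{"slide":[0.098,-0.012,0.416],"roll":0.015},{"slide":[0.098,-0.012,0.416],"roll":0.015}]' 0
python3 -c "
from h import *
c=snap('wrist','pics/w2.png')
print(w2px(c,[.4991,.0038,.084]))
plan(.499,.0045,.070,82.9)"
```

```text
t: 2.63
position: [0.5003, 0.0029, 0.1422]
tool_rot: [179.9, 0.0, 82.9]
wrist_force: [0.2, 0.3, 0.1]
width: 0.0429
grip_force: 0.0
[315.22076955 270.94680232]
slide [ 0.0038 -0.0049  0.1463] roll -0.001 rows 1.8 t 2.7
```

View pics/w2.png

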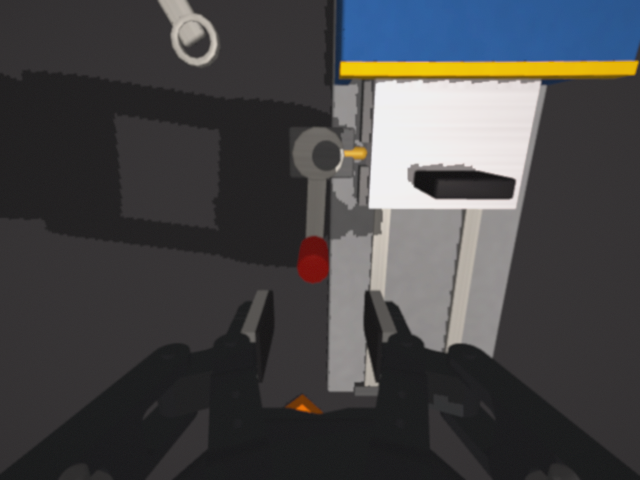

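The knob top is at (313,267) against a predicted (315,271), so agreement is within about 2 mm. Now I'll descend and grip.

```bash
python3 -m inch '[{"slide":[0.006,-0.005,0.144],"roll":0},{"slide":[0.006,-0.005,0.144],"roll":0},{"slide":[0.006,-0.005,0.144],"roll":0},{"slide":[0.006,-0.005,0.144],"roll":0}]' 0
python3 -m inch '[{"slide":[0,0,0],"roll":0},{"slide":[0,0,0],"roll":0},{"slide":[0,0,0],"roll":0},{"slide":[0,0,0],"roll":0},{"slide":[0,0,0],"roll":0},{"slide":[0,0,0],"roll":0}]' -1 40

```

```text
t: 3.02
position: [0.4978, 0.0054, 0.0696]
tool_rot: [180.0, 0.0, 82.8]
wrist_force: [0.9, 0.5, -0.1]
width: 0.0426
grip_force: 0.0
t: 3.52
position: [0.4994, 0.005, 0.0714]
tool_rot: [179.7, 0.1, 82.8]
wrist_force: [-2.4, -0.8, 6.7]
width: 0.0186
grip_force: 38.8
```

```bash
python3 -m inch '[{"slide":[0.0005,-0.0113,0],"roll":0.083},{"slide":[0.002,-0.0226,0],"roll":0.167},{"slide":[0.0044,-0.0336,0],"roll":0.25},{"slide":[0.0078,-0.0445,0],"roll":0.333},{"slide":[0.0122,-0.0549,0],"roll":0.417},{"slide":[0.0174,-0.065,0],"roll":0.5},{"slide":[0.0235,-0.0746,0],"roll":0.583},{"slide":[0.0304,-0.0836,0],"roll":0.667},{"slide":[0.0381,-0.0919,0],"roll":0.75},{"slide":[0.0381,-0.0919,0],"roll":0.75}]'
python3 -m inch '[{"slide":[0.0005,-0.0113,0],"roll":0.083},{"slide":[0.002,-0.0226,0],"roll":0.167},{"slide":[0.0044,-0.0336,0],"roll":0.25},{"slide":[0.0078,-0.0445,0],"roll":0.333},{"slide":[0.0122,-0.0549,0],"roll":0.417},{"slide":[0.0174,-0.065,0],"roll":0.5},{"slide":[0.0235,-0.0746,0],"roll":0.583},{"slide":[0.0304,-0.0836,0],"roll":0.667},{"slide":[0.0381,-0.0919,0],"roll":0.75},{"slide":[0.0381,-0.0919,0],"roll":0.75}]'

```

```text
t: 4.35
position: [0.4566, 0.0305, 0.0714]
tool_rot: [179.7, -0.3, 37.6]
wrist_force: [0.2, 1.9, 6.5]
width: 0.0189
grip_force: 39.9
t: 5.18
position: [0.4446, 0.0772, 0.0714]
tool_rot: [179.8, -0.5, -7.3]
wrist_force: [2.4, -7.3, 5.2]
width: 0.019
grip_force: 40.2
```

```bash
python3 -m inch '[{"slide":[0,0,0],"roll":0},{"slide":[0,0,0],"roll":0},{"slide":[0,0,0],"roll":0},{"slide":[0,0,-0.14],"roll":0},{"slide":[0,0,-0.14],"roll":0},{"slide":[0,0,-0.14],"roll":0}]' 0
python3 -c "
from h import *
plan(.5895,.042,.14,-7.1)"
```

```text
t: 5.68
position: [0.4445, 0.0783, 0.1436]
tool_rot: [-180.0, -0.5, -7.2]
wrist_force: [1.5, -0.2, 0.4]
width: 0.0426
grip_force: 0.0
slide [0.2969 0.0358 0.0072] roll -0.001 rows 3.6 t 5.7
```

```bash
python3 -m inch '[{"slide":[0.297,0.036,0],"roll":0},{"slide":[0.297,0.036,0],"roll":0},{"slide":[0.297,0.036,0],"roll":0},{"slide":[0.297,0.036,0],"roll":0},{"slide":[0.297,0.036,0],"roll":0},{"slide":[0.297,0.036,0.07],"roll":0},{"slide":[0.297,0.036,0.134],"roll":0},{"slide":[0.297,0.036,0.134],"roll":0},{"slide":[0.297,0.036,0.134],"roll":0}]' 0
python3 -m inch '[{"slide":[0,0,0],"roll":0},{"slide":[0,0,0],"roll":0},{"slide":[0,0,0],"roll":0},{"slide":[0,0,0],"roll":0},{"slide":[0,0,0],"roll":0},{"slide":[0,0,0],"roll":0}]' -1 40
python3 -c "
from h import *
c=snap('scene','pics/s1.png');print(r.state()['position'])"
```

```text
t: 6.43
position: [0.5835, 0.0424, 0.0695]
tool_rot: [-180.0, 0.3, -7.2]
wrist_force: [-0.4, -0.2, 1.3]
width: 0.0431
grip_force: 0.0
t: 6.93
position: [0.5875, 0.042, 0.0739]
tool_rot: [-180.0, -0.2, -7.2]
wrist_force: [-2.1, 0.5, 7.2]
width: 0.0112
grip_force: 42.2
[0.58750862 0.04196245 0.07386755]
```

View pics/s1.png

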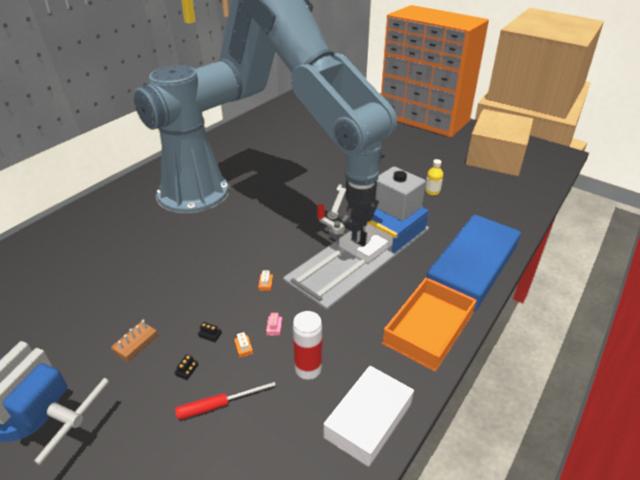

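The gripper holds the handle and the lever knob is freed at (321,211). Pulling out now.

```bash
python3 -m inch '[{"slide":[0,0.03,0],"roll":0},{"slide":[0,0.08,0],"roll":0},{"slide":[0,0.13,0],"roll":0},{"slide":[0,0.18,0],"roll":0},{"slide":[0,0.23,0],"roll":0},{"slide":[0,0.28,0],"roll":0},{"slide":[0,0.32,0],"roll":0},{"slide":[0,0.342,0],"roll":0},{"slide":[0,0.344,0],"roll":0},{"slide":[0,0.344,0],"roll":0}]'

```

```text
t: 7.82
position: [0.5655, -0.1256, 0.0738]
tool_rot: [-179.7, -0.1, -7.3]
wrist_force: [-0.8, 16.5, 13.0]
width: 0.0115
grip_force: 44.2
```

```bash
python3 -m inch '[{"slide":[0,0,0],"roll":0},{"slide":[0,0,0],"roll":0},{"slide":[0,0,0],"roll":0},{"slide":[0,0,-0.2],"roll":0},{"slide":[0,0,-0.4],"roll":0},{"slide":[0,0,-0.4],"roll":0},{"slide":[0,0,-0.4],"roll":0}]' 0.3
python3 -c "
from h import *
plan(.48,-.26,.29,82.9)"
```

```text
t: 8.4
position: [0.5639, -0.129, 0.2398]
tool_rot: [180.0, 0.0, -7.2]
wrist_force: [0.7, -0.7, -0.6]
width: 0.0558
grip_force: 0.0
slide [-0.1335  0.2811 -0.1004] roll 1.498 rows 12.6 t 8.4
```

```bash
python3 -m inch '[{"slide":[-0.1335,0.281,-0.1],"roll":-0.75},{"slide":[-0.1335,0.281,-0.1],"roll":-0.75},{"slide":[-0.1335,0.281,-0.1],"roll":-0.75},{"slide":[-0.1335,0.281,-0.1],"roll":-0.75},{"slide":[-0.1335,0.281,-0.1],"roll":-0.75},{"slide":[-0.1335,0.281,-0.1],"roll":-0.75},{"slide":[-0.1335,0.281,-0.1],"roll":-0.75}]' 
python3 -m inch '[{"slide":[0,0,0],"roll":-0.75},{"slide":[0,0,0],"roll":-0.75},{"slide":[0,0,0],"roll":-0.75},{"slide":[0,0,0],"roll":-0.75},{"slide":[0,0,0],"roll":-0.75},{"slide":[0,0,0],"roll":-0.75},{"slide":[0,0,0],"roll":-0.75},{"slide":[0,0,0],"roll":-0.75}]' 
python3 -c "
from h import *
c=snap('wrist','pics/w3.png'); np.save('w3.npy',c,allow_pickle=True)
print(r.state()['position'],r.state()['tool_rot'])"
```

```text
t: 8.98
position: [0.4798, -0.2614, 0.2887]
tool_rot: [179.9, 0.0, 38.0]
wrist_force: [-0.4, -0.3, -0.4]
width: 0.0553
grip_force: 0.0
t: 9.65
position: [0.4803, -0.2601, 0.2881]
tool_rot: [180.0, 0.0, 82.8]
wrist_force: [-0.2, 0.6, -0.6]
width: 0.0556
grip_force: 0.0
[ 0.4803197  -0.26000198  0.28804894] [1.79997589e+02 1.81529878e-02 8.26943101e+01]
```

View pics/w3.png

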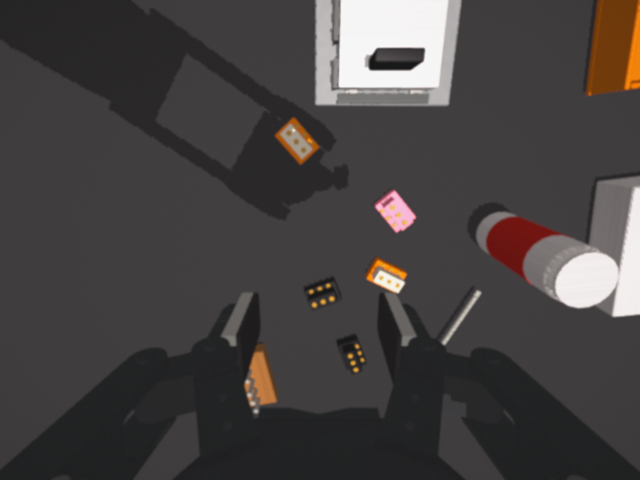

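w3 shows block A at (297,141) and block B at (387,276), both orange/white. The pink (395,211) and the black (322,293), (351,354) stay put. The carriage end is at (382,104). I'll fit the block poses by silhouette.

```bash
cat >> h.py <<'E'
from scipy.optimize import minimize
def fitblock(c,u,v,z0=0.0,win=34,S=4):
    u,v=int(u),int(v); im=c["color"][v-win:v+win,u-win:u+win][:,:,::-1]
    im=cv2.resize(im,None,fx=S,fy=S,interpolation=cv2.INTER_LINEAR)
    h=cv2.cvtColor(np.ascontiguousarray(im),cv2.COLOR_BGR2HSV)
    m=(cv2.inRange(h,(3,110,90),(25,255,255))|cv2.inRange(h,(0,0,125),(40,110,255)))
    n,l,s,_=cv2.connectedComponentsWithStats(m); k=1+np.argmax(s[1:,4]); m=cv2.morphologyEx((l==k).astype(np.uint8),cv2.MORPH_CLOSE,np.ones((9,9)))
    def ren(p):
        o=np.zeros_like(m)
        for a,b,lo,hi in((22,15,0,14),(18,8,14,30)):
            q=np.array([(w2px(c,P(p,(i*a,j*b,k+z0*1e3)))-[u-win-.0,v-win-.0]+.5)*S-.5 for i in(-1,1) for j in(-1,1) for k in(lo,hi)],np.float32)
            cv2.fillConvexPoly(o,np.round(cv2.convexHull(q)*16).astype(np.int32),1,cv2.LINE_8,4)
        return o
    cost=lambda p:1-(ren(p)&m).sum()/(ren(p)|m).sum()
    x0=px2w(c,u,v,.02+z0); best=None
    for a in np.radians([0,30,60,90,120,150]):
        s=minimize(cost,[x0[0],x0[1],a],method="Nelder-Mead",options=dict(initial_simplex=np.array([x0[0],x0[1],a])+np.array([[0,0,0],[.006,0,0],[0,.006,0],[0,0,.3]]),xatol=1e-4,fatol=1e-4))
        if best is None or s.fun<best.fun: best=s
    print("block",best.x[:2].round(4),"yaw",round(np.degrees(best.x[2])%180,1),"1-IoU",round(best.fun,3)); return best.x
E
python3 - <<'E'
from h import *
w=np.load('w3.npy',allow_pickle=True).item()
fitblock(w,297,141); fitblock(w,387,276)
E
```

```text
block [ 0.465  -0.1863] yaw 124.6 1-IoU 0.046
block [ 0.5572 -0.3696] yaw 146.7 1-IoU 0.05
```

```bash
python3 -c "
from h import *
plan(.465,-.1863,.1,124.6)"
```

```text
slide [ 0.1423 -0.0491  0.3761] roll -0.698 rows 5.9 t 9.7
```

```bash
python3 -m inch '[{"slide":[0.142,-0.049,0.376],"roll":-0.698},{"slide":[0.142,-0.049,0.376],"roll":-0.698},{"slide":[0.142,-0.049,0.376],"roll":-0.698},{"slide":[0.142,-0.049,0.376],"roll":-0.698},{"slide":[0.142,-0.049,0.376],"roll":-0.698},{"slide":[0.142,-0.049,0.376],"roll":-0.698},{"slide":[0.142,-0.049,0.376],"roll":-0.698},{"slide":[0.142,-0.049,0.376],"roll":-0.698},{"slide":[0.142,-0.049,0.376],"roll":-0.698}]' 0
python3 -c "
from h import *
plan(.465,-.1863,.036,124.6)"
```

```text
t: 10.45
position: [0.4663, -0.1874, 0.1014]
tool_rot: [179.9, 0.2, 124.4]
wrist_force: [0.6, -0.3, 0.5]
width: 0.0424
grip_force: 0.0
slide [ 0.0033 -0.001   0.1308] roll -0.003 rows 1.6 t 10.4
```

```bash
python3 -m inch '[{"slide":[0.002,-0.001,0.07],"roll":0},{"slide":[0.002,-0.001,0.131],"roll":0},{"slide":[0.002,-0.001,0.131],"roll":0},{"slide":[0.002,-0.001,0.131],"roll":0},{"slide":[0.002,-0.001,0.131],"roll":0}]' 0
python3 -m inch '[{"slide":[0,0,0],"roll":0},{"slide":[0,0,0],"roll":0},{"slide":[0,0,0],"roll":0},{"slide":[0,0,0],"roll":0},{"slide":[0,0,0],"roll":0},{"slide":[0,0,0],"roll":0}]' -1 40
python3 -m inch '[{"slide":[0,0,-0.1],"roll":0},{"slide":[0,0,-0.16],"roll":0},{"slide":[0,0,-0.16],"roll":0},{"slide":[0,0,-0.16],"roll":0},{"slide":[0,0,-0.16],"roll":0}]'
python3 -c "
from h import *
c=snap('wrist','pics/w4.png')
plan(.5606,.0203,.12,82.9)"
```

```text
t: 10.87
position: [0.4654, -0.1868, 0.0364]
tool_rot: [179.9, 0.2, 124.6]
wrist_force: [0.3, 0.3, 0.5]
width: 0.0424
grip_force: 0.0
t: 11.37
position: [0.4656, -0.1867, 0.0366]
tool_rot: [179.9, 0.2, 124.7]
wrist_force: [-0.8, -0.9, 6.0]
width: 0.0145
grip_force: 39.7
t: 11.78
position: [0.4643, -0.1857, 0.1151]
tool_rot: [180.0, 0.1, 124.7]
wrist_force: [-0.0, 0.2, -1.3]
width: 0.0148
grip_force: 39.4
slide [ 0.2278  0.3933 -0.0118] roll 0.696 rows 5.8 t 11.8
```

View pics/w4.png

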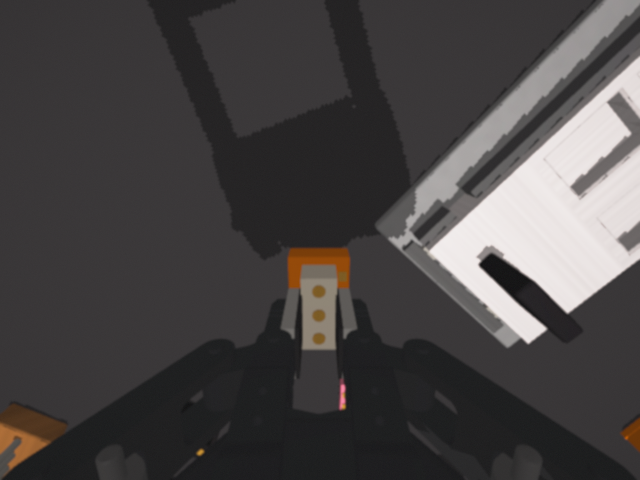

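w4 shows the block held square between the pads, its middle dot at (318.5,315). I'll raise it and go over pocket0.

```bash
python3 -c "
from h import *
c=snap('wrist'); s=r.state(); d=px2w(c,318.5,315,s['position'][2]-.0366+.03)-s['position']
w=np.radians(s['tool_rot'][2]); print('block centre in tool x,y mm',1e3*(d[0]*np.cos(w)+d[1]*np.sin(w)),1e3*(d[0]*np.sin(w)-d[1]*np.cos(w)))
plan(.5535,-.0372,.17,82.9)"
```

```text
block centre in tool x,y mm -0.020781401660818363 0.7801490570995061
slide [ 0.1406  0.3165 -0.1129] roll 0.696 rows 5.8 t 11.9
```

```bash
python3 -m inch '[{"slide":[0,0,-0.07],"roll":0.1},{"slide":[0.01,0.03,-0.112],"roll":0.2},{"slide":[0.14,0.316,-0.112],"roll":0.696},{"slide":[0.14,0.316,-0.112],"roll":0.696},{"slide":[0.14,0.316,-0.112],"roll":0.696},{"slide":[0.14,0.316,-0.112],"roll":0.696},{"slide":[0.14,0.316,-0.112],"roll":0.696},{"slide":[0.14,0.316,-0.112],"roll":0.696},{"slide":[0.14,0.316,-0.112],"roll":0.696},{"slide":[0.14,0.316,-0.112],"roll":0.696}]'
python3 -c "
from h import *
c=snap('wrist','pics/w5.png'); np.save('w5.npy',c,allow_pickle=True)
p=[.6039,.157,-.12418]
for m in [(-26,-199),(26,-199),(-26,-141),(26,-141)]:
  print(m,[w2px(c,P(p,(m[0]+i*16.5,m[1]+j*23.5,44))).round(0).tolist() for i,j in((-1,-1),(1,-1),(1,1),(-1,1))])
plan(.5535,-.0372,.12,82.9)"
```

```text
t: 12.72
position: [0.5533, -0.0387, 0.1693]
tool_rot: [-179.9, 0.0, 83.0]
wrist_force: [0.4, -0.4, -0.5]
width: 0.0145
grip_force: 39.4
(-26, -199) [[298.0, 264.0], [338.0, 265.0], [340.0, 208.0], [297.0, 208.0]]
(26, -199) [[362.0, 265.0], [402.0, 265.0], [407.0, 208.0], [364.0, 208.0]]
(-26, -141) [[296.0, 193.0], [340.0, 194.0], [341.0, 128.0], [295.0, 128.0]]
(26, -141) [[365.0, 194.0], [408.0, 194.0], [414.0, 128.0], [368.0, 128.0]]
slide [ 0.0037 -0.0003  0.0993] roll 0.001 rows 1.2 t 12.8
```

View pics/w5.png

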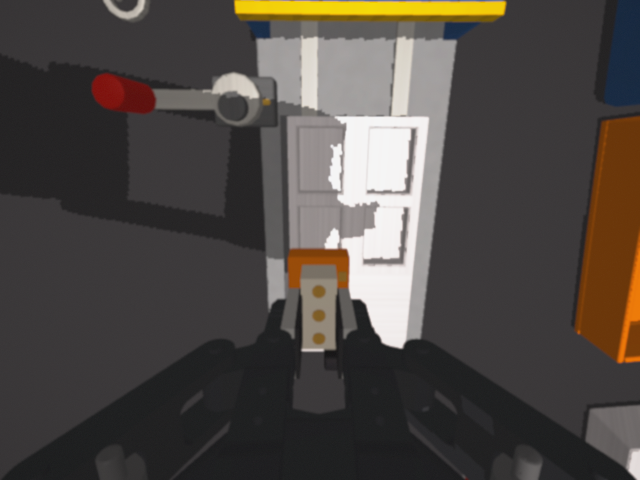

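w5 shows the plate's recesses close to where I predicted: pocket3 at about (367–412, 127–193) and pocket1 at about (363–405, 207–264). I'll zoom in for subpixel edges with predicted outlines overlaid.

```bash
python3 -c "
from h import *
c=np.load('w5.npy',allow_pickle=True).item()
im=cv2.imread('pics/w5.png')[110:275,280:435]; im=cv2.resize(im,None,fx=3.6,fy=3.6,interpolation=cv2.INTER_CUBIC)
p=[.6039,.157,-.12418]
for m in [(-26,-199),(26,-199),(-26,-141),(26,-141)]:
  q=np.array([(w2px(c,P(p,(m[0]+i*16.5,m[1]+j*23.5,44)))-[280,110])*3.6 for i,j in((-1,-1),(1,-1),(1,1),(-1,1))])
  cv2.polylines(im,[q.round().astype(int)],True,(0,0,255),1)
cv2.imwrite('pics/crop5.png',im)"
```

```text
(no output)
```

View pics/crop5.png

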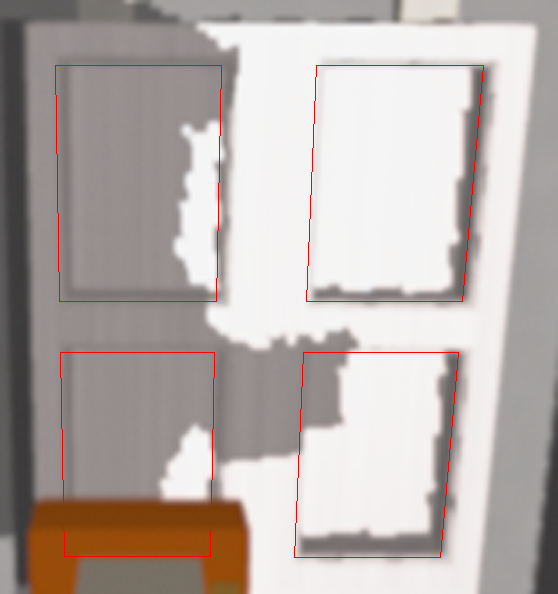

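The recess edges sit about 2.5 px to the right of the overlay, and by the same camera the held block reads +0.8 mm. So the target is nominal +1.1 mm in x and +0.4 mm in y.

```bash
python3 -m inch '[{"slide":[0.0044,0.0022,0.08],"roll":0},{"slide":[0.0044,0.0022,0.16],"roll":0},{"slide":[0.0044,0.0022,0.16],"roll":0},{"slide":[0.0044,0.0022,0.16],"roll":0},{"slide":[0.0044,0.0022,0.16],"roll":0}]'
python3 -c "
from h import *
plan(.5546,-.037,.075,82.9)"
```

```text
t: 13.18
position: [0.5563, -0.0372, 0.0919]
tool_rot: [179.9, 0.0, 82.9]
wrist_force: [0.3, 0.4, 0.4]
width: 0.0145
grip_force: 39.4
slide [-0.0001 -0.0034  0.0338] roll -0.001 rows 0.4 t 13.2
```

```bash
python3 -m inch '[{"slide":[0,-0.003,0.014],"roll":0},{"slide":[0,-0.003,0.014],"roll":0},{"slide":[0,-0.003,0.014],"roll":0}]'
python3 -c "
from h import *
plan(.5546,-.037,.0667,82.9)"
```

```text
t: 13.43
position: [0.5548, -0.0363, 0.0848]
tool_rot: [179.9, 0.0, 82.9]
wrist_force: [0.3, -0.2, -0.8]
width: 0.0151
grip_force: 39.4
slide [-0.0015 -0.0002  0.0362] roll 0.0 rows 0.4 t 13.4
```

```bash
python3 -m inch '[{"slide":[-0.001,0,0.01],"roll":0},{"slide":[-0.001,0,0.018],"roll":0},{"slide":[-0.001,0,0.018],"roll":0}]'
python3 -m inch '[{"slide":[0,0,0.006],"roll":0},{"slide":[0,0,0.012],"roll":0},{"slide":[0,0,0.016],"roll":0},{"slide":[0,0,0.016],"roll":0}]'
```

```text
t: 13.68
position: [0.5538, -0.0366, 0.0739]
tool_rot: [-180.0, 0.0, 82.9]
wrist_force: [-0.2, -1.1, -1.1]
width: 0.0145
grip_force: 39.5
t: 14.02
position: [0.5541, -0.0366, 0.0666]
tool_rot: [-180.0, 0.0, 82.9]
wrist_force: [-1.4, -0.7, 3.4]
width: 0.0148
grip_force: 40.1
```

It slid in with little force. Next I'll release, rise, shut the fingers and press the top.

```bash
python3 -m inch '[{"slide":[0,0,0],"roll":0},{"slide":[0,0,0],"roll":0},{"slide":[0,0,0],"roll":0},{"slide":[0,0,-0.04],"roll":0},{"slide":[0,0,-0.08],"roll":0},{"slide":[0,0,-0.08],"roll":0}]' -0.35
python3 -m inch '[{"slide":[0,0,0],"roll":0},{"slide":[0,0,0],"roll":0},{"slide":[0,0,0],"roll":0},{"slide":[0,0,0],"roll":0}]' -1
python3 -m inch '[{"slide":[0,0,0.04],"roll":0},{"slide":[0,0,0.05],"roll":0},{"slide":[0,0,0.054],"roll":0},{"slide":[0,0,0.058],"roll":0},{"slide":[0,0,0.06],"roll":0},{"slide":[0,0,0.06],"roll":0}]'
```

```text
t: 14.52
position: [0.5565, -0.0369, 0.11]
tool_rot: [179.7, 0.0, 82.9]
wrist_force: [0.5, 0.2, 1.6]
width: 0.0277
grip_force: 0.0
t: 14.85
position: [0.5533, -0.0362, 0.1053]
tool_rot: [-179.9, -0.0, 82.9]
wrist_force: [-0.6, 1.0, -1.0]
width: -0.0002
grip_force: 0.0
t: 15.35
position: [0.5537, -0.0363, 0.0773]
tool_rot: [-179.9, -0.0, 82.9]
wrist_force: [-3.5, 0.4, 7.0]
width: -0.0002
grip_force: 3.4
```

```bash
python3 -m inch '[{"slide":[0,0,0.003],"roll":0},{"slide":[0,0,0.003],"roll":0}]'
python3 -m inch '[{"slide":[0,0,-0.1],"roll":0},{"slide":[0,0,-0.22],"roll":0},{"slide":[0,0,-0.22],"roll":0},{"slide":[0,0,-0.22],"roll":0}]' 0
python3 -c "
from h import *
plan(.48,-.26,.29,82.9)"
```

```text
t: 15.52
position: [0.5537, -0.0363, 0.0771]
tool_rot: [-179.9, 0.0, 82.9]
wrist_force: [-9.7, 1.4, 16.9]
width: 0.0
grip_force: 8.8
t: 15.85
position: [0.5583, -0.0375, 0.1927]
tool_rot: [179.3, 0.1, 82.9]
wrist_force: [1.3, -0.4, 0.8]
width: 0.0428
grip_force: 0.0
slide [-0.4609 -0.1006 -0.1945] roll 0.0 rows 6.1 t 15.8
```

```bash
python3 -m inch '[{"slide":[-0.461,-0.1,-0.19],"roll":0},{"slide":[-0.461,-0.1,-0.19],"roll":0},{"slide":[-0.461,-0.1,-0.19],"roll":0},{"slide":[-0.461,-0.1,-0.19],"roll":0},{"slide":[-0.461,-0.1,-0.19],"roll":0},{"slide":[-0.461,-0.1,-0.19],"roll":0},{"slide":[-0.461,-0.1,-0.19],"roll":0},{"slide":[-0.461,-0.1,-0.19],"roll":0},{"slide":[-0.461,-0.1,-0.19],"roll":0}]'
python3 -c "
from h import *
c=snap('wrist','pics/w6.png'); np.save('w6.npy',c,allow_pickle=True)
h=cv2.cvtColor(c['color'],cv2.COLOR_RGB2HSV); n,l,s,ce=cv2.connectedComponentsWithStats(cv2.inRange(h,(5,150,120),(22,255,255)))
print([(s[i].tolist()) for i in range(1,n) if s[i,4]>60])
fitblock(c,*w2px(c,[.5572,-.3696,.02]))
plan(.5572,-.3696,.1,146.7)"
```

```text
t: 16.6
position: [0.4758, -0.2588, 0.2795]
tool_rot: [-180.0, -0.0, 82.8]
wrist_force: [-0.3, -0.6, 0.4]
width: 0.0428
grip_force: 0.0
[[597, 0, 43, 96, 3417], [370, 260, 42, 27, 394], [258, 364, 21, 44, 556]]
block [ 0.5573 -0.3695] yaw 145.1 1-IoU 0.071
slide [-0.2017  0.1888  0.3582] roll -1.063 rows 8.9 t 16.6
```

```bash
python3 -m inch '[{"slide":[-0.202,0.189,0.358],"roll":-1},{"slide":[-0.202,0.189,0.358],"roll":-1},{"slide":[-0.202,0.189,0.358],"roll":-1},{"slide":[-0.202,0.189,0.358],"roll":-1},{"slide":[-0.202,0.189,0.358],"roll":-1},{"slide":[-0.202,0.189,0.358],"roll":-1},{"slide":[-0.202,0.189,0.358],"roll":-1},{"slide":[-0.202,0.189,0.358],"roll":-1},{"slide":[-0.202,0.189,0.358],"roll":-1},{"slide":[-0.202,0.189,0.358],"roll":-1}]'
python3 -c "
from h import *
plan(.5573,-.3695,.036,146)"
```

```text
t: 17.48
position: [0.5577, -0.3683, 0.0993]
tool_rot: [180.0, -0.2, 143.1]
wrist_force: [0.2, -0.2, -0.1]
width: 0.0427
grip_force: 0.0
slide [-0.0008 -0.0025  0.1266] roll -0.048 rows 1.5 t 17.5
```

```bash
python3 -m inch '[{"slide":[-0.001,-0.002,0.06],"roll":-0.048},{"slide":[-0.001,-0.002,0.127],"roll":-0.048},{"slide":[-0.001,-0.002,0.127],"roll":-0.048},{"slide":[-0.001,-0.002,0.127],"roll":-0.048},{"slide":[-0.001,-0.002,0.127],"roll":-0.048}]' 0
python3 -m inch '[{"slide":[0,0,0],"roll":0},{"slide":[0,0,0],"roll":0},{"slide":[0,0,0],"roll":0},{"slide":[0,0,0],"roll":0},{"slide":[0,0,0],"roll":0},{"slide":[0,0,0],"roll":0}]' -1 40
python3 -m inch '[{"slide":[0,0,-0.1],"roll":0},{"slide":[0,0,-0.18],"roll":0},{"slide":[0,0,-0.26],"roll":0},{"slide":[0,0,-0.26],"roll":0},{"slide":[0,0,-0.26],"roll":0},{"slide":[0,0,-0.26],"roll":0}]'
python3 -c "
from h import *
plan(.6062,-.0435,.17,82.9)"
```

```text
t: 17.9
position: [0.5579, -0.3715, 0.0384]
tool_rot: [-180.0, 0.0, 145.8]
wrist_force: [0.1, -0.5, 0.7]
width: 0.0428
grip_force: 0.0
t: 18.4
position: [0.5584, -0.373, 0.04]
tool_rot: [-180.0, 0.2, 145.8]
wrist_force: [0.6, 1.5, 7.3]
width: 0.0148
grip_force: 39.7
t: 18.9
position: [0.5571, -0.3721, 0.1681]
tool_rot: [-180.0, 0.1, 145.8]
wrist_force: [-0.3, 0.1, -1.2]
width: 0.0146
grip_force: 39.4
slide [ 0.2884  0.5987 -0.0038] roll 1.048 rows 8.8 t 18.9
```

```bash
python3 -m inch '[{"slide":[0.288,0.598,-0.01],"roll":1},{"slide":[0.288,0.598,-0.01],"roll":1},{"slide":[0.288,0.598,-0.01],"roll":1},{"slide":[0.288,0.598,-0.01],"roll":1},{"slide":[0.288,0.598,-0.01],"roll":1},{"slide":[0.288,0.598,-0.01],"roll":1},{"slide":[0.288,0.598,-0.01],"roll":1},{"slide":[0.288,0.598,-0.01],"roll":1},{"slide":[0.288,0.598,-0.01],"roll":1},{"slide":[0.288,0.598,-0.01],"roll":1}]'
python3 -m inch '[{"slide":[0,0,0],"roll":0.05},{"slide":[0,0,0],"roll":0.05},{"slide":[0,0,0],"roll":0.05}]'
python3 -c "
from h import *
c=snap('wrist','pics/w7.png'); np.save('w7.npy',c,allow_pickle=True); s=r.state()
h=cv2.cvtColor(c['color'],cv2.COLOR_RGB2HSV); n,l,st,ce=cv2.connectedComponentsWithStats(cv2.inRange(h[260:370,300:340],(8,80,60),(30,255,255)))
for i in range(1,n): print(st[i].tolist(),(ce[i]+[300,260]).round(1))
im=cv2.imread('pics/w7.png')
p=[.6039,.157,-.12418]
for m in [(-26,-199),(26,-199),(-26,-141),(26,-141)]:
  q=np.array([w2px(c,P(p,(m[0]+i*16.5,m[1]+j*23.5,44))) for i,j in((-1,-1),(1,-1),(1,1),(-1,1))])
  cv2.polylines(im,[(q*16).round().astype(int)],True,(0,0,255),1,cv2.LINE_AA,4)
cv2.imwrite('pics/crop7.png',cv2.resize(im[115:355,220:420],None,fx=2.5,fy=2.5,interpolation=cv2.INTER_CUBIC)); print(s['position'],s['tool_rot'])
plan(.6062,-.0435,.17,82.9)"
```

```text
t: 19.73
position: [0.6047, -0.0402, 0.1698]
tool_rot: [-179.7, -0.1, 85.9]
wrist_force: [-0.6, -1.1, 0.0]
width: 0.0145
grip_force: 39.5
t: 19.98
position: [0.6053, -0.0448, 0.171]
tool_rot: [-179.9, -0.0, 82.9]
wrist_force: [0.2, 0.7, -1.2]
width: 0.0146
grip_force: 39.5
[0, 0, 3, 29, 41] [300.3 272.5]
[35, 0, 5, 29, 106] [337.6 273.8]
[12, 16, 14, 12, 138] [318.4 281.4]
[12, 40, 14, 12, 129] [318.4 305.4]
[12, 63, 13, 12, 121] [318.3 328.3]
[ 0.6054605  -0.04487781  0.17131941] [-1.79891526e+02 -1.41249614e-03  8.28553199e+01]
slide [0.0029 0.0011 0.0026] roll -0.001 rows 0.0 t 20.0
```

View pics/crop7.png

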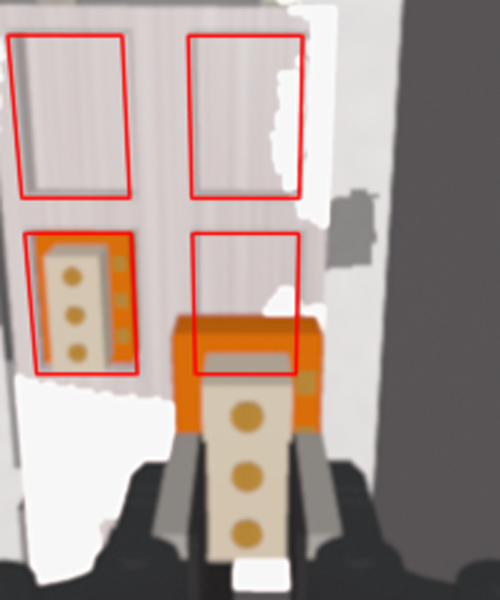

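crop7 shows block A seated in pocket0 (crop 75,300) and the other recesses matching the overlay to within about 1 px. Block B is held with its middle dot at image (318.4,305.4). I'll compute the alignment.

```bash
python3 -c "
from h import *
c=np.load('w7.npy',allow_pickle=True).item()
pos=np.array([.60546,-.04488,.17132]); w=np.radians(82.86)
for v in (305.4,):
  d=px2w(c,318.4,v,.17132-.010)-pos
  ox,oy=d[0]*np.cos(w)+d[1]*np.sin(w), d[0]*np.sin(w)-d[1]*np.cos(w); print('off mm',ox*1e3,oy*1e3)
tgt=P([.6039,.157,-.12418],(26.5,-198.8,0))[:2]
off=ox*np.array([np.cos(w),np.sin(w)])+(oy)*np.array([np.sin(w),-np.cos(w)])
print('tcp target',tgt-off)
plan(*(tgt-off),.094,82.9)
"
```

```text
off mm 4.347964240504495 0.27972386392765874
tcp target [ 0.60475437 -0.04783095]
slide [-0.006  -0.0007  0.1546] roll -0.001 rows 1.9 t 20.0
```

```bash
python3 -m inch '[{"slide":[-0.0055,-0.0005,0.08],"roll":0},{"slide":[-0.0055,-0.0005,0.155],"roll":0},{"slide":[-0.0055,-0.0005,0.155],"roll":0},{"slide":[-0.0055,-0.0005,0.155],"roll":0},{"slide":[-0.0055,-0.0005,0.155],"roll":0},{"slide":[-0.0055,-0.0005,0.155],"roll":0}]'
python3 -c "
from h import *
plan(.605,-.0476,.0875,82.9)"
```

```text
t: 20.53
position: [0.6074, -0.0472, 0.0978]
tool_rot: [179.8, 0.0, 82.8]
wrist_force: [0.8, -0.1, -0.1]
width: 0.0147
grip_force: 39.5
slide [-0.0013 -0.0047  0.0206] roll -0.002 rows 0.3 t 20.5
```

```bash
python3 -m inch '[{"slide":[-0.0013,-0.0045,0.02],"roll":0},{"slide":[-0.0013,-0.0045,0.02],"roll":0},{"slide":[-0.0013,-0.0045,0.02],"roll":0}]'
python3 -c "
from h import *
plan(.605,-.0476,.078,82.9)"
```

```text
t: 20.78
position: [0.603, -0.0468, 0.0852]
tool_rot: [-180.0, -0.0, 82.8]
wrist_force: [0.5, 0.0, -0.5]
width: 0.0146
grip_force: 39.5
slide [-0.0012  0.0041  0.0144] roll -0.002 rows 0.2 t 20.8
```

```bash
python3 -m inch '[{"slide":[0,0,-0.002],"roll":0},{"slide":[0,0,-0.002],"roll":0},{"slide":[0,0,-0.002],"roll":0},{"slide":[0,0,-0.002],"roll":0}]'
python3 -c "
from h import *
plan(.605,-.0476,.078,82.9)"
```

```text
t: 21.12
position: [0.6034, -0.0468, 0.0862]
tool_rot: [180.0, 0.0, 82.8]
wrist_force: [0.2, -0.5, -0.9]
width: 0.0146
grip_force: 39.5
slide [-0.0011  0.0033  0.0164] roll -0.002 rows 0.2 t 21.1
```

```bash
python3 -m inch '[{"slide":[-0.001,0.003,0],"roll":0},{"slide":[-0.001,0.003,0.006],"roll":0},{"slide":[-0.001,0.003,0.012],"roll":0},{"slide":[-0.001,0.003,0.016],"roll":0},{"slide":[-0.001,0.003,0.016],"roll":0}]'
python3 -m inch '[{"slide":[0,0,0.006],"roll":0},{"slide":[0,0,0.012],"roll":0},{"slide":[0,0,0.015],"roll":0},{"slide":[0,0,0.015],"roll":0}]'
```

```text
t: 21.53
position: [0.604, -0.0474, 0.077]
tool_rot: [-179.9, -0.0, 82.8]
wrist_force: [-0.2, 0.6, -1.8]
width: 0.0148
grip_force: 39.5
t: 21.87
position: [0.6046, -0.0475, 0.0702]
tool_rot: [-180.0, -0.0, 82.8]
wrist_force: [0.3, -0.8, -0.7]
width: 0.015
grip_force: 39.5
```

```bash
python3 -m inch '[{"slide":[0,0,0],"roll":0},{"slide":[0,0,0],"roll":0},{"slide":[0,0,0],"roll":0},{"slide":[0,0,-0.04],"roll":0},{"slide":[0.008,0,-0.08],"roll":0},{"slide":[0.008,0,-0.08],"roll":0}]' -0.35
python3 -m inch '[{"slide":[0,0,0],"roll":0},{"slide":[0,0,0],"roll":0},{"slide":[0,0,0],"roll":0},{"slide":[0,0,0],"roll":0}]' -1
python3 -m inch '[{"slide":[0,0,0.04],"roll":0},{"slide":[0,0,0.052],"roll":0},{"slide":[0,0,0.058],"roll":0},{"slide":[0,0,0.062],"roll":0},{"slide":[0,0,0.066],"roll":0},{"slide":[0,0,0.066],"roll":0}]'
```

```text
t: 22.37
position: [0.6078, -0.0438, 0.1146]
tool_rot: [179.6, 0.0, 82.8]
wrist_force: [0.5, -0.7, 1.4]
width: 0.0276
grip_force: 0.0
t: 22.7
position: [0.6044, -0.0435, 0.1093]
tool_rot: [-179.9, -0.0, 82.8]
wrist_force: [0.8, -0.1, -0.5]
width: -0.0
grip_force: 0.0
t: 23.2
position: [0.6052, -0.0436, 0.0774]
tool_rot: [-180.0, 0.0, 82.8]
wrist_force: [1.3, 0.8, -0.7]
width: 0.0001
grip_force: 0.0
```

```bash
python3 -m inch '[{"slide":[0,0,0.003],"roll":0},{"slide":[0,0,0.005],"roll":0},{"slide":[0,0,0.005],"roll":0}]'
python3 -m inch '[{"slide":[0,0,-0.1],"roll":0},{"slide":[0,0,-0.25],"roll":0},{"slide":[0,0,-0.25],"roll":0},{"slide":[0,0,-0.25],"roll":0}]' -0.5
python3 -c "
from h import *
c=snap('wrist','pics/w8.png'); t=snap('top','pics/top8.png')
q=w2px(c,[.58,-.04,.05]); print(q)
im=cv2.imread('pics/w8.png'); T=cv2.imread('pics/top8.png')[180:300,300:540]
a=cv2.resize(im,None,fx=.9,fy=.9); b=cv2.resize(T,None,fx=.9,fy=.9)
cv2.imwrite('pics/both8.png',np.vstack([cv2.resize(im,(560,420)),np.pad(cv2.resize(T,(360,180)),((0,0),(0,200),(0,0)))]))
plan(.5686,-.1258,.2,-7.1)"
```

```text
t: 23.45
position: [0.6058, -0.0437, 0.0771]
tool_rot: [179.9, 0.0, 82.8]
wrist_force: [-4.5, 0.3, 11.5]
width: -0.0005
grip_force: 5.4
t: 23.78
position: [0.6104, -0.0447, 0.2107]
tool_rot: [179.1, 0.1, 82.8]
wrist_force: [1.6, -0.3, 1.6]
width: 0.0211
grip_force: 0.0
[280.47705916 225.64386742]
slide [-0.172  -0.0555  0.0067] roll 1.498 rows 12.6 t 23.9
```

View pics/both8.png

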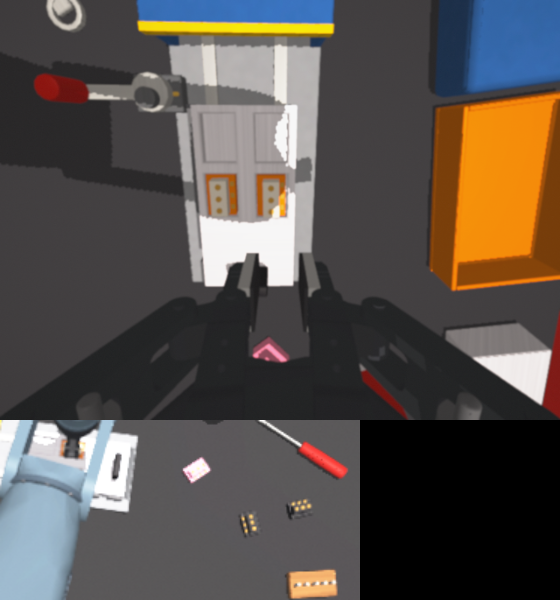

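Both blocks sit flush (pressed tower tops at z≈0.060), and only pink and black look-alikes remain on the bench. Back to the handle.

```bash
python3 -m inch '[{"slide":[-0.172,-0.055,0],"roll":0.75},{"slide":[-0.172,-0.055,0],"roll":0.75},{"slide":[-0.172,-0.055,0],"roll":0.75},{"slide":[-0.172,-0.055,0],"roll":0.75},{"slide":[-0.172,-0.055,0],"roll":0.75},{"slide":[-0.172,-0.055,0],"roll":0.75},{"slide":[-0.172,-0.055,0],"roll":0.75}]' 0
python3 -m inch '[{"slide":[0,0,0],"roll":0.75},{"slide":[0,0,0],"roll":0.75},{"slide":[0,0,0],"roll":0.75},{"slide":[0,0,0],"roll":0.75},{"slide":[0,0,0],"roll":0.75},{"slide":[0,0,0],"roll":0.75},{"slide":[0,0,0],"roll":0.75},{"slide":[0,0,0],"roll":0.75}]' 0
python3 -c "
from h import *
plan(.5685,-.125,.073,-7.1)"
```

```text
t: 24.47
position: [0.5659, -0.1252, 0.1979]
tool_rot: [-179.8, 0.1, 37.4]
wrist_force: [-0.1, -0.2, -0.1]
width: 0.0431
grip_force: 0.0
t: 25.13
position: [0.5661, -0.125, 0.198]
tool_rot: [-179.9, 0.2, -7.3]
wrist_force: [0.7, 1.4, 0.1]
width: 0.043
grip_force: 0.0
slide [ 0.0049 -0.0005  0.2501] roll -0.003 rows 3.0 t 25.1
```

```bash
python3 -m inch '[{"slide":[0.004,0,0.08],"roll":0},{"slide":[0.004,0,0.16],"roll":0},{"slide":[0.004,0,0.22],"roll":0},{"slide":[0.004,0,0.248],"roll":0},{"slide":[0.004,0,0.248],"roll":0},{"slide":[0.004,0,0.248],"roll":0}]' 0
python3 -m inch '[{"slide":[0,0,0],"roll":0},{"slide":[0,0,0],"roll":0},{"slide":[0,0,0],"roll":0},{"slide":[0,0,0],"roll":0},{"slide":[0,0,0],"roll":0},{"slide":[0,0,0],"roll":0}]' -1 40
```

```text
t: 25.63
position: [0.5679, -0.1252, 0.0745]
tool_rot: [-179.9, 0.2, -7.2]
wrist_force: [0.2, -0.6, -0.2]
width: 0.0426
grip_force: 0.0
t: 26.13
position: [0.5703, -0.1261, 0.0779]
tool_rot: [180.0, -0.2, -7.2]
wrist_force: [-0.4, 1.1, 6.6]
width: 0.0114
grip_force: 41.3
```

```bash
python3 -m inch '[{"slide":[0,-0.02,0],"roll":0},{"slide":[0,-0.06,0],"roll":0},{"slide":[0,-0.1,0],"roll":0},{"slide":[0,-0.14,0],"roll":0},{"slide":[0,-0.18,0],"roll":0},{"slide":[0,-0.22,0],"roll":0},{"slide":[0,-0.26,0],"roll":0},{"slide":[0,-0.3,0],"roll":0},{"slide":[0,-0.325,0],"roll":0},{"slide":[0,-0.33,0],"roll":0}]'
python3 -m inch '[{"slide":[0,-0.006,0],"roll":0},{"slide":[0,-0.01,0],"roll":0},{"slide":[0,-0.012,0],"roll":0},{"slide":[0,-0.012,0],"roll":0},{"slide":[0,-0.012,0],"roll":0}]'
python3 -c "
from h import *
print(r.state()['position'],r.state()['wrist_force'])"
```

```text
t: 26.97
position: [0.592, 0.0393, 0.0779]
tool_rot: [-180.0, -0.3, -7.1]
wrist_force: [3.7, -2.9, 6.1]
width: 0.0112
grip_force: 41.6
t: 27.38
position: [0.5924, 0.0425, 0.0779]
tool_rot: [179.9, -0.3, -7.2]
wrist_force: [2.2, -4.0, 8.2]
width: 0.0113
grip_force: 41.6
[0.59241536 0.04250589 0.07786299] [ 2.22792282 -4.02824113  8.1925963 ]
```

```bash
python3 -m inch '[{"slide":[0,-0.004,0],"roll":0},{"slide":[0,-0.006,0],"roll":0},{"slide":[0,-0.006,0],"roll":0}]'
python3 -c "
from h import *
print(r.state()['position'],r.state()['wrist_force'])"
```

```text
t: 27.63
position: [0.5925, 0.0426, 0.0779]
tool_rot: [179.7, -0.2, -7.2]
wrist_force: [-1.6, -16.8, 9.1]
width: 0.0111
grip_force: 41.8
[0.59246833 0.04264248 0.0778827 ] [ -1.59959301 -16.79260152   9.11555398]
```

At the stop (16.8 N). Release, rise and go to the lever knob.

```bash
python3 -m inch '[{"slide":[0,0.004,0],"roll":0},{"slide":[0,0.004,0],"roll":0},{"slide":[0,0.004,0],"roll":0},{"slide":[0,0.004,0],"roll":0},{"slide":[0,0.004,-0.07],"roll":0},{"slide":[0,0.004,-0.14],"roll":0},{"slide":[0,0.004,-0.14],"roll":0},{"slide":[0,0.004,-0.14],"roll":0}]' 0
python3 -c "
from h import *
plan(.4446,.0772,.14,-7.1)"
```

```text
t: 28.3
position: [0.5923, 0.0452, 0.1484]
tool_rot: [-180.0, -0.3, -7.2]
wrist_force: [-1.2, -0.2, -0.4]
width: 0.0428
grip_force: 0.0
slide [-0.301  -0.0266  0.0168] roll -0.001 rows 3.6 t 28.3
```

```bash
python3 -m inch '[{"slide":[-0.301,-0.027,0.016],"roll":0},{"slide":[-0.301,-0.027,0.016],"roll":0},{"slide":[-0.301,-0.027,0.016],"roll":0},{"slide":[-0.301,-0.027,0.016],"roll":0},{"slide":[-0.301,-0.027,0.016],"roll":0},{"slide":[-0.301,-0.027,0.016],"roll":0},{"slide":[-0.301,-0.027,0.016],"roll":0}]' 0
python3 -c "
from h import *
plan(.4446,.0772,.0705,-7.1)"
```

```text
t: 28.88
position: [0.4435, 0.0773, 0.1377]
tool_rot: [-180.0, -0.0, -7.2]
wrist_force: [-0.6, 0.0, 0.5]
width: 0.0425
grip_force: 0.0
slide [ 2.200e-03 -1.000e-04  1.345e-01] roll -0.002 rows 1.6 t 28.9
```

```bash
python3 -m inch '[{"slide":[0.002,0,0.07],"roll":0},{"slide":[0.002,0,0.134],"roll":0},{"slide":[0.002,0,0.134],"roll":0},{"slide":[0.002,0,0.134],"roll":0},{"slide":[0.002,0,0.134],"roll":0}]' 0
python3 -m inch '[{"slide":[0,0,0],"roll":0},{"slide":[0,0,0],"roll":0},{"slide":[0,0,0],"roll":0},{"slide":[0,0,0],"roll":0},{"slide":[0,0,0],"roll":0},{"slide":[0,0,0],"roll":0}]' -1 40
```

```text
t: 29.3
position: [0.4454, 0.0769, 0.0719]
tool_rot: [-180.0, -0.0, -7.2]
wrist_force: [1.0, -0.7, 0.7]
width: 0.0428
grip_force: 0.0
t: 29.8
position: [0.4457, 0.0769, 0.0728]
tool_rot: [180.0, -0.2, -7.2]
wrist_force: [-0.6, -0.9, 6.6]
width: 0.0188
grip_force: 38.9
```

```bash
python3 -m inch '[{"slide":[0.0005,0.0113,0],"roll":-0.083},{"slide":[0.002,0.0226,0],"roll":-0.167},{"slide":[0.0044,0.0336,0],"roll":-0.25},{"slide":[0.0078,0.0445,0],"roll":-0.333},{"slide":[0.0122,0.0549,0],"roll":-0.417},{"slide":[0.0174,0.065,0],"roll":-0.5},{"slide":[0.0235,0.0746,0],"roll":-0.583},{"slide":[0.0304,0.0836,0],"roll":-0.667},{"slide":[0.0381,0.0919,0],"roll":-0.75},{"slide":[0.0381,0.0919,0],"roll":-0.75}]'
python3 -m inch '[{"slide":[0.0005,0.0113,0],"roll":-0.083},{"slide":[0.002,0.0226,0],"roll":-0.167},{"slide":[0.0044,0.0336,0],"roll":-0.25},{"slide":[0.0078,0.0445,0],"roll":-0.333},{"slide":[0.0122,0.0549,0],"roll":-0.417},{"slide":[0.0174,0.065,0],"roll":-0.5},{"slide":[0.0235,0.0746,0],"roll":-0.583},{"slide":[0.0304,0.0836,0],"roll":-0.667},{"slide":[0.0381,0.0919,0],"roll":-0.75},{"slide":[0.0381,0.0919,0],"roll":-0.75}]'
python3 -c "
from h import *
print(r.state()['position'],r.state()['wrist_force'],r.state()['tool_rot'])"
```

```text
t: 30.63
position: [0.4591, 0.029, 0.0728]
tool_rot: [179.9, -0.2, 38.0]
wrist_force: [0.8, 3.3, 8.6]
width: 0.0186
grip_force: 39.2
t: 31.47
position: [0.5003, 0.0058, 0.0726]
tool_rot: [-179.9, -0.1, 83.0]
wrist_force: [-7.2, 6.2, 14.1]
width: 0.0187
grip_force: 40.2
[0.50033285 0.00583703 0.07259832] [-7.19550341  6.17636513 14.12094195] [-1.79904865e+02 -1.21716467e-01  8.30455334e+01]
```

```bash
python3 -m inch '[{"slide":[0,0,0],"roll":0},{"slide":[0,0,0],"roll":0},{"slide":[0,0,0],"roll":0},{"slide":[0,0,0],"roll":0},{"slide":[0,0,-0.08],"roll":0},{"slide":[0,0,-0.16],"roll":0},{"slide":[-0.1,0,-0.3],"roll":0},{"slide":[-0.1,0,-0.5],"roll":0},{"slide":[-0.1,0,-0.54],"roll":0},{"slide":[-0.1,0,-0.54],"roll":0}]' 0
python3 -m inch '[{"slide":[0,0,0],"roll":0},{"slide":[0,0,0],"roll":0},{"slide":[0,0,0],"roll":0},{"slide":[0,0,0],"roll":0}]'
python3 -c "
from h import *
c=snap('wrist','pics/w9.png');p=[.6039,.157,-.12418]
print('pred knob',w2px(c,P(p,(-85,-165,84))),'handle',w2px(c,P(p,(0,-115,88))),'bed',w2px(c,P(p,(-75,-320,12))),r.state()['wrist_force'])
w1=np.load('w1.npy',allow_pickle=True).item()
print('w1 pred knob',w2px(w1,P(p,(-85,-165,84))),'handle',w2px(w1,P(p,(0,-115,88))))"
```

```text
t: 32.3
position: [0.4941, -0.0405, 0.3101]
tool_rot: [180.0, 0.0, 82.8]
wrist_force: [0.7, -1.2, -0.7]
width: 0.0429
grip_force: 0.0
t: 32.63
position: [0.4938, -0.0397, 0.3063]
tool_rot: [-179.8, -0.0, 82.8]
wrist_force: [-0.0, 0.3, -0.4]
width: 0.0422
grip_force: 0.0
pred knob [318.3720163  170.22942901] handle [405.85657006 117.83083034] bed [326.02869363 279.08088467] [-0.05932344  0.26848978 -0.33779647]
w1 pred knob [313.12068359 161.39727295] handle [391.87278045 115.19914222]
```

View pics/w9.png

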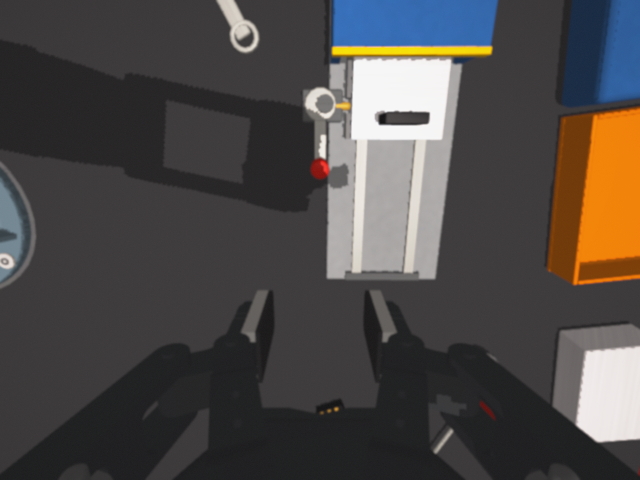

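w9 shows the carriage home, with the handle at (405,118) as predicted. The lever is parallel to the slide with its knob at (320,169), the bolt is in and the arm is clear. Handing in.

```bash
python3 -c "
from rig import r
print(r.sign_off())"
```

```text
the job is handed in; nothing more can be done
None
```

The job is handed in: both orange-and-white blocks are pressed flush in pocket0 and pocket1, the carriage is home, the cam lever is locked, and the other bench items were not touched; the sign-off returned no verdict.

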